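# Front the seal-paste tin on the display tray

### The job

One red tin of seal paste has been pulled back from the front of its bay in the display tray. Slide it forward on the tray until it sits fully home against the front lip, then roll it round by its edge with a fingertip until its label faces squarely out to the front like its neighbours', still home against the lip. Be gentle, the thin tin dents at 20 N; do not lift or tip the tin, and leave the other tins and everything else where they are.

Things in the scene. Friction and masses are not known exactly. Their poses are not given: they have to be found in the camera images.
- tin_red: red round tinplate tin, loose, upright, with a flat lid of its full width: 96 mm diameter, 52 mm tall, 0.4 to 0.8 kg, too wide to grasp. Origin at the centre of its underside, z up; its x axis points from the tin's middle to the middle of its label. It slides on the tray's waxed wood under about 1 N. Lid and walls are thin: never more than 20 N from the fingers; it jolts if driven fast into the lip
- lid_mid (a point): centre of the red tin's flat lid top, 52 mm above its underside, x axis as the tin's; the rim is 48 mm away. Matte lacquer: a slow fingertip pressed on near the rim at 6 to 10 N carries the tin round, though with some slip; a lighter or jerky one slides. A cream sealing strip, 14 mm wide, runs on the lid from near its centre over the rim to the label and shows its direction from above
- tin_label (a point): point on the red tin's side wall in the middle of its label, 48 mm from the tin's axis, 26 mm above its underside. The label is cream paper, 55 mm wide, with a red block, on the wall below the lid
- tray: fixed dark wooden tray, 190 mm deep (x), 338 mm wide (y), floor 10 mm thick; origin under its centre on the table; x axis to the front, away from the robot. Upright lip along the front edge, 8 mm thick, top 26 mm above the table. Four dividers, 8 mm thick, tops 32 mm above the table, run front to back; three bays 102 mm wide, 110 mm apart. Back edge, towards the robot, open
- bay (a point): the red tin's home in the middle bay: point on the tray's floor, 10 mm above the table, where the centre of the tin's underside is when the tin touches the lip midway between the dividers (3 mm play each side). x axis to the front, square to the lip
- tin_green: bystander: same kind of tin in dark green, home in one of the outer bays, label to the front; origin at the centre of its underside
- tin_blue: bystander: same kind of tin in dark blue, home in one of the outer bays, label to the front; origin at the centre of its underside
- stone_a_mid (a point): bystander: grey carved seal stone with a red face, 32 x 32 x 55 mm, standing on the table; point at its centre
- stone_b_mid (a point): bystander: tan carved seal stone with a red face, 30 x 30 x 62 mm, standing on the table; point at its centre
- stone_c_mid (a point): bystander: grey carved seal stone with a red face, 34 x 34 x 50 mm, standing on the table; point at its centre
- graver: bystander: carving knife lying on the table, dark handle and steel blade, 150 mm long; origin mid-handle on its underside
- paste_dish: bystander: small round white dish with red paste, 48 mm diameter, 24 mm tall; origin at the centre of its underside
Things that resemble listed ones, but are neither listed nor needed, are in the scene too. Of the things like the tin_red, leave any that is pink or purple; of the rest the larger one is meant.

How it is judged:
On the way, in this order (a step that is already met when the one before it is completed fails the run):
1. the red tin has been slid fully home: within 3 mm of touching the lip, in its bay (x of tin_red in the frame of bay above -0.003 m and horizontal distance between tin_red and bay below 0.007 m), for 0.1 s.
2. at home, the red tin's label faces the front to within 9 degrees (x of tin_red in the frame of bay above -0.004 m and angle between the x axis of tin_red and the x axis of bay, either way round below 0.157 rad and x of tin_label in the frame of bay above 0.02 m), for 0.1 s.
At the end, for the whole second after the job is handed in: The red tin stands flat and still in the middle bay, within 4 mm of touching the lip, its label facing the front to within 9 degrees (all of step 2 and horizontal distance between tin_red and bay below 0.007 m and z of tin_red in the frame of bay below 0.004 m and angle between tin_red's own z axis and vertical below 0.05 rad and linear speed of tin_red below 0.01 m/s and angular speed of tin_red below 0.05 rad/s).
It fails at once if the fingers bear on the red tin with more than 20 N (contact force between the fingers and tin_red above 20 N).
It fails at once if the red tin is lifted more than 8 mm or tipped more than 9 degrees (z of tin_red in the frame of bay above 0.008 m or angle between tin_red's own z axis and vertical above 0.157 rad).
It fails at once if a neighbouring tin is shifted more than 6 mm, or turned more than 12 degrees from the front (distance of any of tin_green, tin_blue from where it was at the start of the episode above 0.006 m or angle between the x axis of any of tin_green, tin_blue and the x axis of bay, either way round above 0.21 rad).
It fails at once if a seal stone, the carving knife or the dish is moved more than 10 mm (distance of any of stone_a_mid, stone_b_mid, stone_c_mid, graver, paste_dish from where it was at the start of the episode above 0.01 m).
It also fails if it takes over 67 s, if anything falls off the work surface, if the arm or the gripper's body presses on something with over 40 N, if the wrist force passes 120 N, or if a joint passes its speed limit or range.

### The arm

A 7-joint arm with a two-finger parallel gripper is mounted at the origin on the work surface. World frame = base frame: x ahead of the robot, y to its left, z up, the work surface at z = 0. Lengths are in m, angles in rad, forces in N, time in s.
With the tool pointing down it reaches from about 0.35 to 0.9 m from the base axis. Payload 19.9 kg.
Tool frame: the origin (TCP) lies at the very end of the fingers, on their centre line; the grasp point (between the pads) lies 19 mm behind it; z points along the fingers, y is the line along which they close (so a half turn about z gives the same grasp; the last joint's range is limited). The gripper opens to 94 mm and grips with 3 to 60 N. Pads are 16 mm wide; open, the fingers measure 119 mm over their backs; the gripper's body (75 mm by 177 mm) begins 78 mm behind the grasp point.
Start: joints at [1.236, 0.417, -0.01, 1.614, 0.005, 1.111, -0.053], TCP at [0.181, -0.598, 0.182] pointing down, gripper open.
Joint ranges: [-2.81, 2.81], [-0.39, 2.02], [-1.27, 1.25], [0.06, 2.57], [-1.19, 4.33], [0.19, 2], [-2.82, 2.82]. Speed limits (rad/s): [1.89, 1.89, 2.39, 2.39, 3.01, 3.01, 3.01].

### API

Orientations are given as a unit quaternion [x, y, z, w].
In Python, from rig import observe, vision, order, models gives the robot as it stands. The module is installed in compiled form; this text tells all that it offers.
- The arm moves only by the tool jog_arm, never from a script. Its argument "steps" is a list of rows, each a list of 4 numbers: the shift along the world's x, y, z each as a share of 0.25 m, from -1 to 1, then the turn about the world's z as a share of 360 degrees, from -1 to 1. A call has 1 to 12 rows; each row is the pose to reach, as a shift and turn from the pose commanded when the call began, turning the shorter way round; what a row does not reach only later rows make up. A row lasts 1/12 s, in which the tool goes at most 41.7 mm and 7.16 degrees, less where a joint would pass 70% of its speed; a pose out of reach is approached as far as the arm can. A call with a number of a shift or a turn outside -1 to 1 is refused whole. A call with a gripper value outside its range is refused whole. "claw" is the closure, from -1 (fully open) to 1 (shut), set as the call begins (left out, the last holds). The fingers move at their own pace and stop on an object; "squeeze" is the grip in N (left out, the last holds). Time passes only in rows, so rows that repeat a pose let the fingers close. It gives the time, the measured TCP pose, the force, the opening and the grip force at its end, in the units of the state.
- observe(): the state, without advancing time (a new reading comes with each control period).
- vision.grab_frame(name): name is "side" or "top" or "wrist"; returns (picture, depth): 420x560x3 uint8, blue, green, red; 420x560 float32, m along the optical axis (not along the pixel's ray), 0 where there is no reading.
- vision.get_calibration(name): a dict with "fx", "fy", "cx", "cy" (pixels), "cam_to_world" (4x4, takes a point from camera to world coordinates); the wrist camera has in their place "T_tool_cam" (4x4, takes a point from camera to tool coordinates, whose origin is the TCP and whose axes are the flange's). Camera axes: x right, y down, z forward; pixel columns grow to the right and rows downward; lengths in m; the calibration is good to about 2 mm. A picture is of the moment at which its call begins: read the wrist's pose just before it. get_calibration takes no time and is no camera call.
- order.close_job(): hands the job in; it is judged then, once.
Trained networks look in the newest picture that a camera, given by its name, has taken for a name from the list of things; names that differ only in an ending like _2 or _b are one class to them, and where a whole thing is asked for, a point or a joint stands for the part that bears it (a point fixed in the world has none). Each returns a list of dicts, best first, with "confidence" (0 to 1); they miss things now and then, are a little off and sometimes report something else, mostly with a low value. They report only what shows in the picture. A call takes as long as a camera call. They do not tell look-alikes from the thing itself.
- models.look_for(camera, thing): "centre" ([x, y, z] in m, in world coordinates, good to about 4 mm: the middle of the surface that is visible of it).
- models.trace(camera, thing): "region" (420x560 bool, what is visible of it).
The state is a dict: "time_s": time; "joint_positions": joint angles; "dq": joint speeds; "tau": joint torques, N m; "position": TCP position; "orientation": TCP orientation; "ft_force": force on the tool from outside, world axes, zero at the start; "torque": the same for the moment, N m; "gripper_width": opening from 0.0 (shut) to 1.0 (fully open); "grip_force": force on a finger pad.
Only numpy, scipy, OpenCV 4.12 (cv2) and the standard library are available. Lean on these libraries where they do the work, as an engineer would, in place of code of your own. Each camera call takes 0.05 s, during which the arm holds its last target. There are 200 camera calls.

## Working session

There is one attempt and no reset: what is moved stays moved. The work goes in short steps, Python scripts to look and compute and a tool call to move; the robot and the scene stay as the last step left them, time stands still between calls to the robot, and variables do not carry over. Pictures are saved under pics/ and viewed, at most 12 in all, crops included, and the job is handed in when it is done.

Besides the shell and the picture viewer there is one more tool, called after "Request:" by a JSON object that holds its "api" and its "payload". jog_arm: Moves the arm, as the interface text tells. Shift numbers are shares of 0.25 m and turn numbers shares of 360 degrees, none past 1 either way. Its arguments: {"type":"object","properties":{"steps":{"type":"array"},"claw":{"type":"number"},"squeeze":{"type":"number"}},"required":["steps"]}

```bash
mkdir -p pics
cat > h.py <<'E'
import numpy as np, cv2
from rig import observe, vision, order, models
def pts(cam,depth,T=None):
    c=vision.get_calibration(cam); T=np.array(c["cam_to_world"]) if T is None else T
    v,u=np.mgrid[:420,:560]
    P=np.stack([(u-c["cx"])/c["fx"]*depth,(v-c["cy"])/c["fy"]*depth,depth,np.ones_like(depth)],-1)
    return (P@T.T)[...,:3]
E
python3 - <<'E'
from h import *
s=observe(); print(s["time_s"],s["position"],s["orientation"],s["ft_force"])
im,d=vision.grab_frame("top"); cv2.imwrite("pics/top.png",im); np.savez("top.npz",im=im,d=d)
for n in ["tin_red","tray","tin_green","tin_blue"]:
    print(n,[(np.round(r["centre"],3).tolist(),round(r["confidence"],2)) for r in models.look_for("top",n)])
im,d=vision.grab_frame("side"); cv2.imwrite("pics/side.png",im)
E
```

```text
0.0 [ 0.18087541 -0.59784325  0.18183582] [ 9.89222891e-01  1.46416234e-01 -1.41059324e-04 -5.81971317e-04] [-0.36977137 -0.44037893  0.90131488]
tin_red [([0.339, -0.071, 0.041], 0.75), ([0.369, 0.027, 0.039], 0.67), ([0.529, 0.003, 0.059], 0.66), ([0.349, 0.145, 0.047], 0.66)]
tray [([0.544, 0.022, 0.01], 0.76)]
tin_green [([0.581, 0.127, 0.061], 0.92)]
tin_blue [([0.618, -0.095, 0.061], 0.74)]
```

View pics/top.png

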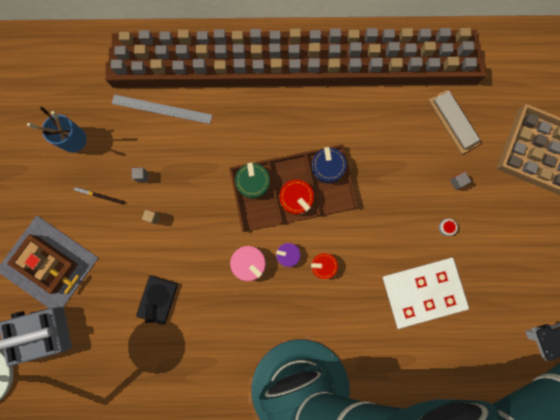

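View pics/side.png

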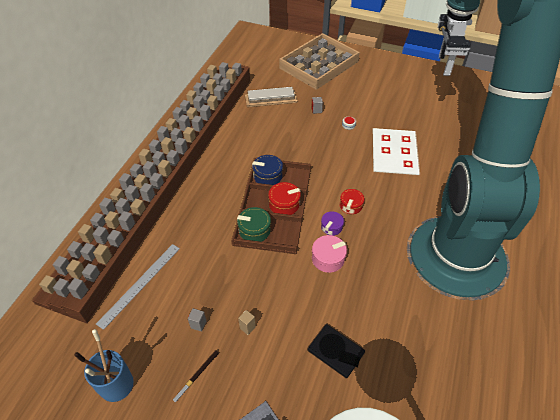

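```bash
cat >> h.py <<'E'
def lids(im,P):
    """lid centre (min enclosing circle at lid height) and strip yaw for each lid near the tray"""
    out={}
    hsv=cv2.cvtColor(im,cv2.COLOR_BGR2HSV)
    z=(P[...,2]>.054)&(P[...,2]<.072)&(P[...,0]>.45)&(P[...,0]<.70)&(abs(P[...,1])<.21)
    n,lab,st,_=cv2.connectedComponentsWithStats(z.astype(np.uint8))
    for i in range(1,n):
        if st[i,4]<300: continue
        m=lab==i; q=P[m][:,:2]
        (c,r)=cv2.minEnclosingCircle((q*1000).astype(np.float32)); c=np.array(c)/1000
        s=m&(hsv[...,1]<130)&(hsv[...,2]>120); sq=P[s][:,:2]
        sq=sq[np.linalg.norm(sq-c,axis=1)<.046]
        v=sq.mean(0)-c if len(sq) else np.zeros(2)
        f=cv2.fitLine((sq*1000).astype(np.float32),cv2.DIST_L2,0,.01,.01).ravel()[:2] if len(sq)>5 else v
        f=f*np.sign(f@v)
        print(st[i,:5],"mid",np.round(np.median(q,0),4),"circ",np.round(c,4),round(r,1),"bgr",np.median(im[m],0),"strip",len(sq),"yaw",np.round(np.degrees([np.arctan2(v[1],v[0]),np.arctan2(f[1],f[0])]),1))
E
python3 - <<'E'
from h import *
f=np.load("top.npz"); P=pts("top",f["d"]); lids(f["im"],P)
cv2.imwrite("pics/crop.png",cv2.resize(f["im"][140:290,220:370],None,fx=4,fy=4,interpolation=cv2.INTER_CUBIC))
# heights of the two red ones
for u,v in [(293,192),(320,262)]: print(P[v,u])
# lip: cells 20-30mm high
m=(P[...,2]>.021)&(P[...,2]<.036)&(P[...,0]>.42)&(P[...,0]<.72)&(abs(P[...,1])<.21)
r=cv2.minAreaRect((P[m][:,:2]*1000).astype(np.float32)); print(r)
E
```

```text
[312 147  34  34 892] mid [ 0.6227 -0.0882] circ [ 0.6242 -0.0882] 48.4 bgr [88. 51. 41.] strip 74 yaw [6.5 7.3]
[235 163  34  34 901] mid [0.5807 0.1286] circ [0.5812 0.1289] 48.5 bgr [58. 90. 46.] strip 81 yaw [8.2 6.3]
[279 180  35  34 896] mid [0.5321 0.0054] circ [0.5322 0.0052] 48.3 bgr [  0.  20. 187.] strip 68 yaw [-138.3 -135.6]
[0.54266408 0.01394878 0.06820796]
[ 0.34861138 -0.05928595  0.03840156]
((565.4288330078125, 13.04443359375), (191.89080810546875, 338.4692687988281), 11.26733112335205)
```

View pics/crop.png

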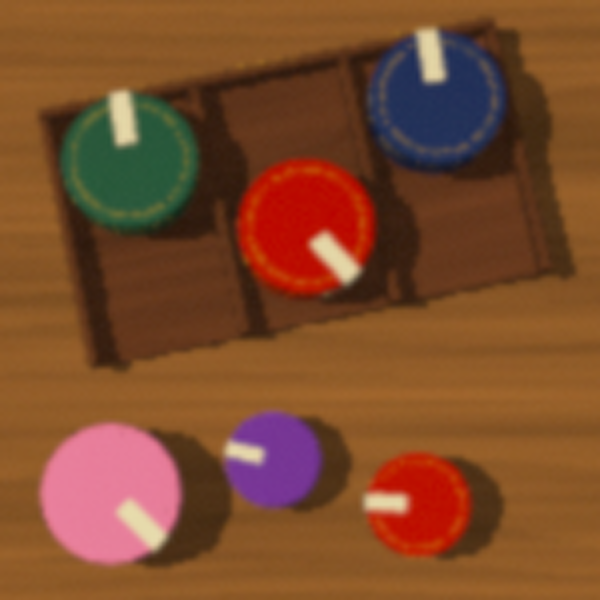

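The target candidates are the red tin in the tray at (297,197) and the small red one at (324,266). The others, pink at (248,263) and purple at (289,254), are excluded. In the crop, the red tin in the middle bay is clearly the larger, so that is the one meant. Its strip points to about -137°. The tray's yaw is about 11.2° and the bay is at about (0.603, 0.0205).

Request:
{"api": "jog_arm", "payload": {"steps": [[0.56, 1, 0, -0.0156], [0.56, 1, 0, -0.0156], [0.56, 1, 0, -0.0156], [0.56, 1, 0, -0.0156], [0.56, 1, 0, -0.0156], [0.56, 1, 0, -0.0156], [0.56, 1, 0, -0.0156], [0.56, 1, 0, -0.0156], [0.56, 1, 0, -0.0156]], "claw": -0.06}}

```text
time_s: 1.05
position: [0.322, -0.3468, 0.1828]
orientation: [0.995, 0.099, 0.0, 0.0]
ft_force: [-0.4, -0.1, 0.1]
gripper_width: 0.53
grip_force: 0.0
```

Request:
{"api": "jog_arm", "payload": {"steps": [[0.52, 1, 0, 0], [0.52, 1, 0, 0], [0.52, 1, 0, 0], [0.52, 1, 0, 0], [0.52, 1, 0, 0], [0.52, 1, 0, 0], [0.52, 1, 0, 0], [0.52, 1, 0, 0], [0.52, 1, 0, 0], [0.52, 1, 0, 0]]}}

```text
time_s: 1.88
position: [0.4507, -0.0994, 0.1822]
orientation: [0.995, 0.097, -0.0, -0.0]
ft_force: [-1.1, -0.6, -1.4]
gripper_width: 0.526
grip_force: 0.0
```

Request:
{"api": "jog_arm", "payload": {"steps": [[0.036, 0.36, 0, 0], [0.036, 0.36, 0, 0], [0.036, 0.36, 0, 0], [0.036, 0.36, 0, 0], [0.036, 0.36, -0.3, 0], [0.036, 0.36, -0.3, 0], [0.036, 0.36, -0.5, 0], [0.036, 0.36, -0.56, 0], [0.036, 0.36, -0.592, 0], [0.036, 0.36, -0.592, 0]]}}

```text
time_s: 2.72
position: [0.4589, -0.0097, 0.0331]
orientation: [0.995, 0.097, -0.002, -0.0]
ft_force: [-0.5, 0.5, 0.0]
gripper_width: 0.532
grip_force: 0.0
```

Run:
```python
from h import *
s=observe(); print(s["position"],s["ft_force"])
im,d=vision.grab_frame("wrist"); cv2.imwrite("pics/w1.png",im)
im,d=vision.grab_frame("top"); lids(im,pts("top",d))
```

```text
[ 0.45888219 -0.00968233  0.03312751] [-0.49781459  0.46669785  0.04986884]
[312 147  34  34 848] mid [ 0.6251 -0.0896] circ [ 0.6244 -0.0897] 49.1 bgr [95. 55. 44.] strip 77 yaw [9.7 4.5]
[235 163  34  34 897] mid [0.5805 0.1285] circ [0.5821 0.1284] 49.4 bgr [63. 96. 49.] strip 91 yaw [9.  8.2]
```

View pics/w1.png

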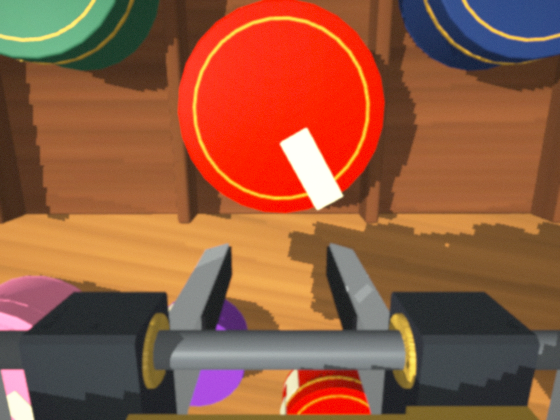

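The fingers sit behind the tin at (280,105) and are centred in the bay, clear of the small tins. I'll push slowly.

Request:
{"api": "jog_arm", "payload": {"steps": [[0.04, 0.008, 0, 0], [0.07, 0.014, 0, 0], [0.084, 0.017, 0, 0], [0.098, 0.02, 0, 0], [0.112, 0.023, 0, 0], [0.126, 0.026, 0, 0], [0.14, 0.029, 0, 0], [0.154, 0.032, 0, 0], [0.168, 0.034, 0, 0], [0.182, 0.037, 0, 0], [0.196, 0.04, 0, 0], [0.21, 0.043, 0, 0]]}}

```text
time_s: 3.82
position: [0.5128, 0.0026, 0.0344]
orientation: [0.995, 0.098, -0.0, -0.0]
ft_force: [-2.7, -0.8, 1.8]
gripper_width: 0.527
grip_force: 1.0
```

Request:
{"api": "jog_arm", "payload": {"steps": [[0.014, 0.003, 0, 0], [0.028, 0.006, 0, 0], [0.042, 0.009, 0, 0], [0.056, 0.012, 0, 0], [0.07, 0.014, 0, 0], [0.084, 0.017, 0, 0], [0.098, 0.02, 0, 0], [0.108, 0.022, 0, 0], [0.116, 0.024, 0, 0], [0.122, 0.025, 0, 0], [0.128, 0.026, 0, 0], [0.128, 0.026, 0, 0]]}}

```text
time_s: 4.82
position: [0.5448, 0.0092, 0.0344]
orientation: [0.995, 0.098, 0.0, -0.0]
ft_force: [0.1, -0.1, -0.2]
gripper_width: 0.527
grip_force: 0.1
```

Run:
```python
from h import *
s=observe(); print(s["position"],s["ft_force"])
im,d=vision.grab_frame("wrist"); cv2.imwrite("pics/w2.png",im)
```

```text
[0.54482719 0.00915603 0.03444354] [ 0.10450003 -0.12916749 -0.23163569]
```

View pics/w2.png

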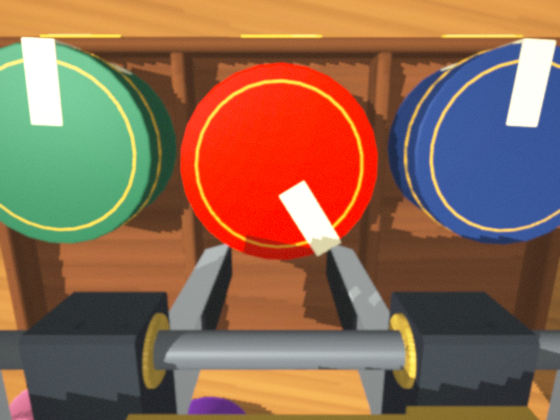

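The tin's front edge (row 63) is still about 12 mm short of its neighbours' (row 38). I'll continue gently.

Request:
{"api": "jog_arm", "payload": {"steps": [[0.006, 0.001, 0, 0], [0.012, 0.002, 0, 0], [0.018, 0.004, 0, 0], [0.022, 0.004, 0, 0], [0.026, 0.005, 0, 0], [0.03, 0.006, 0, 0], [0.034, 0.007, 0, 0], [0.038, 0.008, 0, 0], [0.04, 0.008, 0, 0], [0.042, 0.008, 0, 0]]}}

```text
time_s: 5.7
position: [0.5548, 0.0111, 0.0343]
orientation: [0.995, 0.098, -0.0, -0.0]
ft_force: [-4.1, 0.2, 0.2]
gripper_width: 0.526
grip_force: 1.5
```

Request:
{"api": "jog_arm", "payload": {"steps": [[0.002, 0, 0, 0], [0.004, 0.001, 0, 0], [0.004, 0.001, 0, 0]]}}

```text
time_s: 5.95
position: [0.5551, 0.0111, 0.0342]
orientation: [0.995, 0.098, -0.001, 0.0]
ft_force: [-6.5, -0.8, 4.0]
gripper_width: 0.529
grip_force: 3.0
```

Run:
```python
from h import *
s=observe(); print(s["position"],s["ft_force"])
im,d=vision.grab_frame("wrist")
hsv=cv2.cvtColor(im,cv2.COLOR_BGR2HSV)
# top rows of lids: green, red, blue
for n,lo,hi in [("g",(50,80,60),(90,255,255)),("r",(0,200,150),(6,255,255)),("b",(105,80,60),(125,255,255))]:
    m=cv2.inRange(hsv,lo,hi); m[300:]=0; v,u=np.nonzero(m); print(n,v.min(),v.max(),u.min(),u.max(),m.sum()//255)
```

```text
[0.55505356 0.01111495 0.03417936] [-6.457392   -0.77654653  3.98536938]
g 68 261 0 176 22956
r 64 261 180 377 25730
b 69 262 387 559 22090
```

Home: the red lid spans rows 64–261, level with its neighbours at 68–262, with 6.5 N against the lip. Next I'll back off, rise and centre over the lid.

Request:
{"api": "jog_arm", "payload": {"steps": [[-0.03, -0.006, 0, 0], [-0.06, -0.012, 0, 0], [-0.06, -0.012, 0.12, 0], [-0.06, -0.012, 0.23, 0], [-0.06, -0.012, 0.23, 0], [0.06, 0.012, 0.23, 0], [0.194, 0.038, 0.23, 0], [0.194, 0.038, 0.23, 0], [0.194, 0.038, 0.18, 0], [0.194, 0.038, 0.15, 0], [0.194, 0.038, 0.14, 0]], "claw": -0.4}}

```text
time_s: 6.92
position: [0.6027, 0.0204, 0.0673]
orientation: [0.995, 0.098, -0.001, -0.0]
ft_force: [-0.2, -0.4, -0.3]
gripper_width: 0.701
grip_force: 0.0
```

Run:
```python
from h import *
s=observe(); print(s["position"],s["ft_force"],s["joint_positions"])
im,d=vision.grab_frame("wrist"); cv2.imwrite("pics/w3.png",im)
```

```text
[0.60267081 0.02042717 0.06734609] [-0.24744341 -0.36086235 -0.30474796] [ 0.22500696  0.54257222 -0.40972301  1.75248968  0.26471016  0.90394736
 -1.67272798]
```

View pics/w3.png

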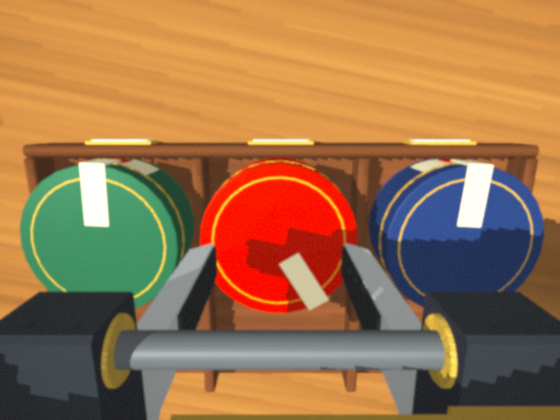

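Request:
{"api": "jog_arm", "payload": {"steps": [[0, 0, -0.006, 0], [0, 0, -0.012, 0], [0, 0, -0.016, 0], [0, 0, -0.018, 0], [0, 0, -0.02, 0], [0, 0, -0.02, 0]]}}

```text
time_s: 7.47
position: [0.6045, 0.0208, 0.0645]
orientation: [0.995, 0.098, 0.0, -0.0]
ft_force: [0.4, -0.5, 0.1]
gripper_width: 0.699
grip_force: 0.0
```

Request:
{"api": "jog_arm", "payload": {"steps": [[0, 0, -0.002, 0], [0, 0, -0.004, 0], [0, 0, -0.004, 0]]}}

```text
time_s: 7.72
position: [0.6044, 0.0208, 0.0633]
orientation: [0.995, 0.098, -0.0, -0.0]
ft_force: [0.2, -0.3, 0.0]
gripper_width: 0.7
grip_force: 0.0
```

Request:
{"api": "jog_arm", "payload": {"steps": [[0, 0, -0.002, 0], [0, 0, -0.004, 0], [0, 0, -0.006, 0], [0, 0, -0.006, 0]]}}

```text
time_s: 8.05
position: [0.6044, 0.0208, 0.0618]
orientation: [0.995, 0.098, -0.0, -0.0]
ft_force: [0.3, -0.4, -0.1]
gripper_width: 0.699
grip_force: 0.0
```

Request:
{"api": "jog_arm", "payload": {"steps": [[0, 0, -0.002, 0], [0, 0, -0.004, 0], [0, 0, -0.004, 0]]}}

```text
time_s: 8.3
position: [0.6045, 0.0208, 0.0608]
orientation: [0.995, 0.098, -0.0, -0.0]
ft_force: [0.5, -0.6, 0.3]
gripper_width: 0.701
grip_force: 0.0
```

Request:
{"api": "jog_arm", "payload": {"steps": [[0, 0, -0.002, 0], [0, 0, -0.004, 0], [0, 0, -0.004, 0]]}}

```text
time_s: 8.55
position: [0.6044, 0.0208, 0.0598]
orientation: [0.995, 0.098, -0.0, -0.0]
ft_force: [-0.2, 0.3, 0.0]
gripper_width: 0.701
grip_force: 0.0
```

Run:
```python
from h import *
s=observe(); print(s["position"],s["ft_force"])
im,d=vision.grab_frame("side"); cv2.imwrite("pics/s2.png",cv2.resize(im[130:270,210:350],None,fx=4.2,fy=4.2,interpolation=cv2.INTER_CUBIC))
```

```text
[0.60443012 0.02079994 0.0597986 ] [-0.17697443  0.31371307  0.00108463]
```

View pics/s2.png

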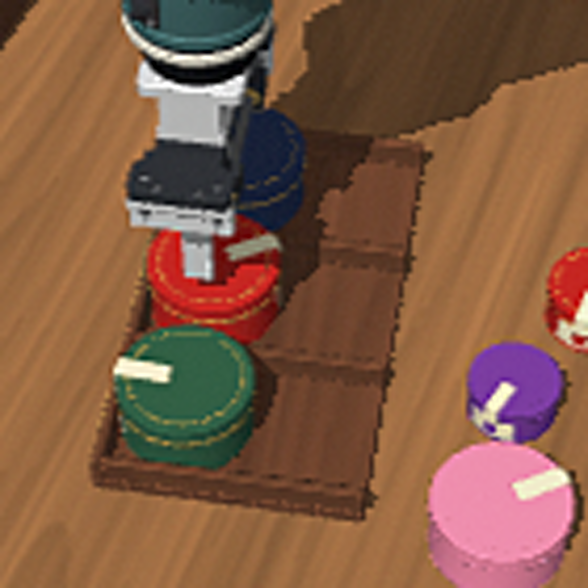

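The finger tip at (200,275) is on or just above the lid, inside the rim. I'll continue down in small steps.

Request:
{"api": "jog_arm", "payload": {"steps": [[0, 0, -0.002, 0], [0, 0, -0.004, 0], [0, 0, -0.004, 0]]}}

```text
time_s: 8.85
position: [0.6044, 0.0208, 0.0588]
orientation: [0.995, 0.098, -0.0, -0.0]
ft_force: [0.4, 0.4, -0.3]
gripper_width: 0.702
grip_force: 0.0
```

Request:
{"api": "jog_arm", "payload": {"steps": [[0, 0, -0.002, 0], [0, 0, -0.004, 0], [0, 0, -0.004, 0]]}}

```text
time_s: 9.1
position: [0.6044, 0.0208, 0.0578]
orientation: [0.995, 0.098, -0.0, -0.0]
ft_force: [0.7, -0.0, -0.1]
gripper_width: 0.7
grip_force: 0.0
```

```bash
cat >> h.py <<'E'
def wpts():
    from scipy.spatial.transform import Rotation as R
    s=observe(); T=np.eye(4); T[:3,:3]=R.from_quat(s["orientation"]).as_matrix(); T[:3,3]=s["position"]
    im,d=vision.grab_frame("wrist"); c=vision.get_calibration("wrist")
    return im,d,pts("wrist",d,T@np.array(c["T_tool_cam"])),s
E
python3 - <<'E'
from h import *
im,d,P,s=wpts(); cv2.imwrite("pics/w4.png",im)
hsv=cv2.cvtColor(im,cv2.COLOR_BGR2HSV)
for n,lo,hi in [("g",(50,80,60),(90,255,255)),("r",(0,200,150),(6,255,255)),("b",(105,80,60),(125,255,255))]:
    m=(cv2.inRange(hsv,lo,hi)>0)&(d>0); m[300:]=False; print(n,np.percentile(P[m][:,2],[10,50,75,90,97]))
grey=(hsv[...,1]<40)&(d>0); grey[:200]=False; grey[300:]=False
print("finger z",np.percentile(P[grey][:,2],[0,1,5,20]),grey.sum()); print(vision.get_calibration("wrist"))
E
```

```text
g [0.05963732 0.062748   0.06323327 0.06365731 0.06412603]
r [0.0619579  0.06285823 0.0633025  0.06370496 0.06409901]
b [0.05844627 0.06286006 0.06334253 0.06376728 0.06417884]
finger z [0.00087897 0.05225103 0.06256095 0.06363673] 7081
{'fx': 361.85564540315227, 'fy': 361.85564540315227, 'cx': 278.74280540067537, 'cy': 212.66645936864043, 'T_tool_cam': array([[ 4.78549436e-04, -9.68434791e-01, -2.49266578e-01,
         7.15488998e-02],
       [ 9.99999655e-01,  2.94194400e-04,  7.76843732e-04,
        -1.49997464e-03],
       [-6.78989666e-04, -2.49266864e-01,  9.68434597e-01,
        -2.02987255e-01],
       [ 0.00000000e+00,  0.00000000e+00,  0.00000000e+00,
         1.00000000e+00]])}
```

View pics/w4.png

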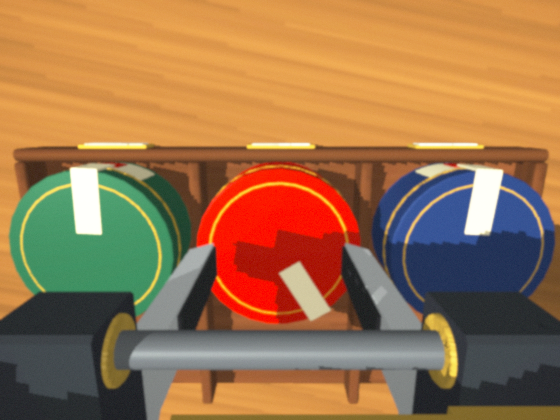

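Run:
```python
from h import *
im,d,P,s=wpts(); print(s["position"])
for v in (242,246,250,254,260,270):
    for u in (192,200,207,211,347,351,358,366): print(v,u,im[v,u],np.round(P[v,u]-s["position"],4))
```

```text
[0.60443213 0.02080148 0.05784747]
242 192 [37 57 89] [-0.0268  0.0602 -0.0462]
242 200 [  0  23 253] [-0.0062  0.0465  0.0046]
242 207 [  0  40 253] [-0.0054  0.0425  0.0047]
242 211 [ 81 165 252] [-0.0046  0.0402  0.0055]
242 347 [ 64 119 174] [ 0.0106 -0.0366  0.0053]
242 351 [ 18  24 171] [ 0.0107 -0.0392  0.0043]
242 358 [  0  23 167] [ 0.0117 -0.0429  0.0051]
242 366 [36 55 89] [ 0.0037 -0.0572 -0.0256]
246 192 [37 58 87] [-0.0304  0.06   -0.0474]
246 200 [116 121 238] [0.0007 0.0425 0.028 ]
246 207 [171 174 180] [0.0014 0.039  0.0281]
246 211 [160 162 158] [0.002  0.0369 0.0287]
246 347 [146 147 143] [ 0.0156 -0.0309  0.0291]
246 351 [142 145 145] [ 0.0158 -0.0331  0.0285]
246 358 [ 95  99 159] [ 0.0092 -0.0437  0.0045]
246 366 [34 55 87] [ 0.0014 -0.0575 -0.0242]
250 192 [169 170 167] [-0.0001  0.0453  0.0333]
250 200 [174 176 171] [0.0012 0.0412 0.0346]
250 207 [175 176 170] [0.0015 0.038  0.0337]
250 211 [ 99 100  98] [0.0008 0.0363 0.0311]
250 347 [112 115 109] [ 0.0141 -0.031   0.0308]
250 351 [148 149 144] [ 0.0155 -0.0321  0.0339]
250 358 [147 150 144] [ 0.0164 -0.0353 
[... 451 characters left out ...]
2 0.042  0.0482]
260 200 [173 175 170] [0.0018 0.0385 0.0478]
260 207 [60 63 60] [0.0007 0.0359 0.0439]
260 211 [36 36 34] [-0.0019  0.0348  0.037 ]
260 347 [30 32 28] [ 0.0123 -0.0296  0.0406]
260 351 [77 78 74] [ 0.0135 -0.0308  0.0429]
260 358 [150 151 146] [ 0.0154 -0.0329  0.0466]
260 366 [148 151 147] [ 0.0166 -0.036   0.048 ]
270 192 [164 166 161] [0.0012 0.0397 0.0583]
270 200 [115 116 114] [0.0003 0.0368 0.0552]
270 207 [33 35 35] [-0.0025  0.0346  0.0479]
270 211 [35 36 32] [-0.0069  0.034   0.0377]
270 347 [36 35 34] [ 0.0076 -0.0306  0.0413]
270 351 [32 32 32] [ 0.0112 -0.03    0.0499]
270 358 [126 125 124] [ 0.0146 -0.0308  0.0572]
270 366 [146 147 144] [ 0.0156 -0.0339  0.0581]
```

The depth data shows the real finger ends are about 27 mm above the reported TCP (tips at z≈0.085, lid at 0.063). So the fingers are still about 22 mm clear of the lid and laterally well centred. The lid should be met at a TCP z of about 0.036.

Request:
{"api": "jog_arm", "payload": {"steps": [[0, 0, -0.016, 0], [0, 0, -0.032, 0], [0, 0, -0.044, 0], [0, 0, -0.054, 0], [0, 0, -0.06, 0], [0, 0, -0.064, 0], [0, 0, -0.068, 0], [0, 0, -0.07, 0], [0, 0, -0.072, 0], [0, 0, -0.072, 0]]}}

```text
time_s: 10.03
position: [0.6045, 0.0208, 0.0399]
orientation: [0.995, 0.098, -0.0, -0.0]
ft_force: [0.1, 0.7, 0.4]
gripper_width: 0.7
grip_force: 0.0
```

Request:
{"api": "jog_arm", "payload": {"steps": [[0, 0, -0.002, 0], [0, 0, -0.004, 0], [0, 0, -0.006, 0], [0, 0, -0.006, 0]]}}

```text
time_s: 10.37
position: [0.6048, 0.0208, 0.039]
orientation: [0.995, 0.098, 0.0, 0.0]
ft_force: [-3.2, -0.5, 8.7]
gripper_width: 0.699
grip_force: 4.2
```

Request:
{"api": "jog_arm", "payload": {"steps": [[0, 0, -0.001, 0.003], [0, 0, -0.001, 0.007], [0, 0, -0.001, 0.012], [0, 0, -0.001, 0.017], [0, 0, -0.001, 0.022], [0, 0, -0.001, 0.027], [0, 0, -0.001, 0.032], [0, 0, -0.001, 0.037], [0, 0, -0.001, 0.042], [0, 0, -0.001, 0.046], [0, 0, -0.001, 0.05], [0, 0, -0.001, 0.05]]}}

```text
time_s: 11.37
position: [0.6049, 0.0206, 0.039]
orientation: [0.967, 0.253, 0.0, 0.0]
ft_force: [-3.1, -0.8, 11.7]
gripper_width: 0.702
grip_force: 6.0
```

```bash
cat >> h.py <<'E'
def redyaw(save=None):
    im,d,P,s=wpts(); hsv=cv2.cvtColor(im,cv2.COLOR_BGR2HSV)
    if save: cv2.imwrite(save,im)
    lid=(P[...,2]>.058)&(P[...,2]<.068)&(d>0)
    c0=np.array([.603,.0205]); R=np.linalg.norm(P[...,:2]-c0,axis=-1)
    red=lid&(cv2.inRange(hsv,(0,150,50),(8,255,255))>0)&(R<.06); q=P[red][:,:2]
    hull=cv2.convexHull((q*1000).astype(np.float32))[:,0]/1000.
    (c,r)=cv2.minEnclosingCircle((q*1000).astype(np.float32)); c=np.array(c)/1000
    st=(lid&(hsv[...,1]<110)&(hsv[...,2]>90)&(np.linalg.norm(P[...,:2]-c,axis=-1)<.043)).astype(np.uint8)
    n,lab,S,_=cv2.connectedComponentsWithStats(st)
    print(np.round(s["position"],4),np.round(s["ft_force"],1),"circ",np.round(c,4),round(r,1))
    for i in range(1,n):
        if S[i,4]<60: continue
        a=P[lab==i][:,:2]; v=a.mean(0)-c; f=cv2.fitLine((a*1000).astype(np.float32),cv2.DIST_L2,0,.01,.01).ravel()[:2]; f=f*np.sign(f@v)
        print("comp",S[i],"yaw",np.round(np.degrees([np.arctan2(v[1],v[0]),np.arctan2(f[1],f[0])]),1))
E
python3 -c "
from h import *
redyaw('pics/w5.png')"
```

```text
[0.6049 0.0206 0.039 ] [-3.1 -0.8 11.7] circ [0.6023 0.0213] 47.9
comp [ 279  275   51   55 1343] yaw [-118.7 -118.9]
```

View pics/w5.png

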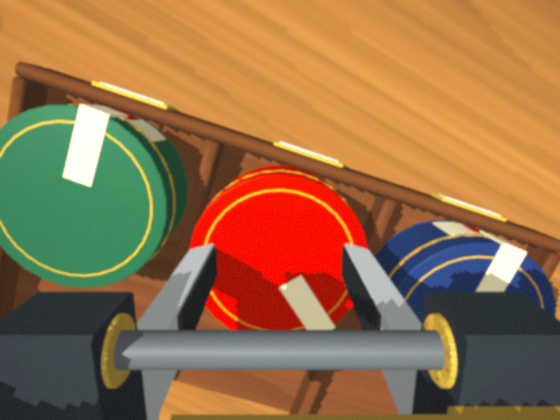

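The strip moved from -137° to -119°, the same 18° the tool turned, so there is no slip. I'll continue.

Request:
{"api": "jog_arm", "payload": {"steps": [[0, 0, 0, 0.004], [0, 0, 0, 0.01], [0, 0, 0, 0.016], [0, 0, 0, 0.023], [0, 0, 0, 0.03], [0, 0, 0, 0.037], [0, 0, 0, 0.044], [0, 0, 0, 0.051], [0, 0, 0, 0.058], [0, 0, 0, 0.064], [0, 0, 0, 0.068], [0, 0, 0, 0.07]]}}

```text
time_s: 12.42
position: [0.6046, 0.0204, 0.0389]
orientation: [0.889, 0.458, -0.0, 0.0]
ft_force: [-4.9, -2.3, 14.2]
gripper_width: 0.696
grip_force: 7.0
```

Request:
{"api": "jog_arm", "payload": {"steps": [[0, 0, 0, 0.004], [0, 0, 0, 0.01], [0, 0, 0, 0.016], [0, 0, 0, 0.023], [0, 0, 0, 0.03], [0, 0, 0, 0.037], [0, 0, 0, 0.044], [0, 0, 0, 0.051], [0, 0, 0, 0.058], [0, 0, 0, 0.064], [0, 0, 0, 0.068], [0, 0, 0, 0.07]]}}

```text
time_s: 13.42
position: [0.6043, 0.0202, 0.0389]
orientation: [0.768, 0.641, -0.001, 0.0]
ft_force: [-7.9, -3.9, 16.0]
gripper_width: 0.704
grip_force: 8.3
```

```bash
python3 -c "
from h import *
redyaw('pics/w6.png'); print(observe()['orientation'],observe()['joint_positions'])"
```

```text
[0.6043 0.0202 0.0389] [-7.9 -3.9 16. ] circ [0.6025 0.0196] 48.0
comp [ 278  276   50   54 1375] yaw [-69.4 -69. ]
[ 7.67766095e-01  6.40729874e-01 -6.34666237e-04  2.21762107e-04] [ 0.41000987  0.64718151 -0.67121745  1.75870095  0.49536164  0.91226516
 -0.6543416 ]
```

The force is creeping up (about 18 N total), so I'll ease off before turning on.

Request:
{"api": "jog_arm", "payload": {"steps": [[0, 0, 0.003, 0], [-0.003, -0.002, 0.006, 0], [-0.003, -0.002, 0.006, 0]]}}

```text
time_s: 13.72
position: [0.6038, 0.0202, 0.0398]
orientation: [0.768, 0.64, 0.0, 0.0]
ft_force: [-0.7, -0.3, -0.8]
gripper_width: 0.7
grip_force: 0.0
```

Request:
{"api": "jog_arm", "payload": {"steps": [[0, 0, -0.003, 0], [0, 0, -0.005, 0], [0, 0, -0.005, 0]]}}

```text
time_s: 13.97
position: [0.6039, 0.0204, 0.0389]
orientation: [0.768, 0.64, 0.0, 0.0]
ft_force: [-4.2, -1.2, 11.5]
gripper_width: 0.704
grip_force: 5.8
```

Request:
{"api": "jog_arm", "payload": {"steps": [[0, 0, 0, 0.004], [0, 0, 0, 0.01], [0, 0, 0, 0.016], [0, 0, 0, 0.023], [0, 0, 0, 0.03], [0, 0, 0.001, 0.037], [0, 0, 0.001, 0.044], [0, 0, 0.001, 0.051], [0, 0, 0.001, 0.058], [0, 0, 0.001, 0.064], [0, 0, 0.001, 0.068], [0, 0, 0.001, 0.07]]}}

```text
time_s: 14.97
position: [0.6033, 0.0198, 0.0389]
orientation: [0.61, 0.793, -0.001, -0.0]
ft_force: [-8.2, -3.2, 13.7]
gripper_width: 0.703
grip_force: 6.8
```

Request:
{"api": "jog_arm", "payload": {"steps": [[0, 0, 0, 0.004], [0, 0, 0, 0.01], [0, 0, 0, 0.016], [0, 0, 0, 0.023], [0, 0, 0, 0.03], [0, 0, 0.001, 0.037], [0, 0, 0.001, 0.044], [0, 0, 0.001, 0.051], [0, 0, 0.001, 0.058], [0, 0, 0.001, 0.064], [0, 0, 0.001, 0.068], [0, 0, 0.001, 0.07]]}}

```text
time_s: 15.97
position: [0.6031, 0.0198, 0.039]
orientation: [0.422, 0.907, -0.001, -0.0]
ft_force: [-7.8, -3.5, 10.7]
gripper_width: 0.701
grip_force: 5.7
```

```bash
python3 -c "
from h import *
redyaw('pics/w7.png'); print(observe()['orientation'],observe()['joint_positions'])"
```

```text
[0.6031 0.0198 0.039 ] [-7.8 -3.5 10.7] circ [0.6027 0.0182] 48.0
comp [ 276  277   49   53 1344] yaw [-20.3 -19.9]
[ 4.21819971e-01  9.06679135e-01 -8.11174662e-04 -4.48001747e-04] [ 0.53731683  0.71965309 -0.86459904  1.75679303  0.6498828   0.97895152
  0.11259601]
```

Request:
{"api": "jog_arm", "payload": {"steps": [[-0.002, -0.001, 0, 0.004], [-0.003, -0.001, 0, 0.01], [-0.003, -0.001, 0, 0.016], [-0.003, -0.001, 0, 0.023], [-0.003, -0.001, 0, 0.03], [-0.003, -0.001, 0, 0.037], [-0.003, -0.001, 0, 0.044], [-0.003, -0.001, 0, 0.051], [-0.003, -0.001, 0, 0.058], [-0.003, -0.001, 0, 0.064], [-0.003, -0.001, 0, 0.068], [-0.003, -0.001, 0, 0.07]]}}

```text
time_s: 17.02
position: [0.6024, 0.0195, 0.039]
orientation: [0.214, 0.977, -0.001, -0.001]
ft_force: [-7.7, -4.1, 12.2]
gripper_width: 0.701
grip_force: 5.6
```

Request:
{"api": "jog_arm", "payload": {"steps": [[0, 0, 0, 0.004], [0, 0, 0, 0.008], [0, 0, 0, 0.012], [0, 0, 0, 0.016], [0, 0, 0, 0.017], [0, 0, 0, 0.017]]}}

```text
time_s: 17.52
position: [0.6024, 0.0196, 0.039]
orientation: [0.162, 0.987, -0.001, -0.001]
ft_force: [-6.3, -2.6, 9.3]
gripper_width: 0.702
grip_force: 5.4
```

```bash
python3 -c "
from h import *
redyaw('pics/w8.png')"
```

```text
[0.6024 0.0196 0.039 ] [-6.3 -2.6  9.3] circ [0.6025 0.0183] 48.1
comp [ 275  276   49   54 1360] yaw [10.4 10.7]
```

View pics/w8.png

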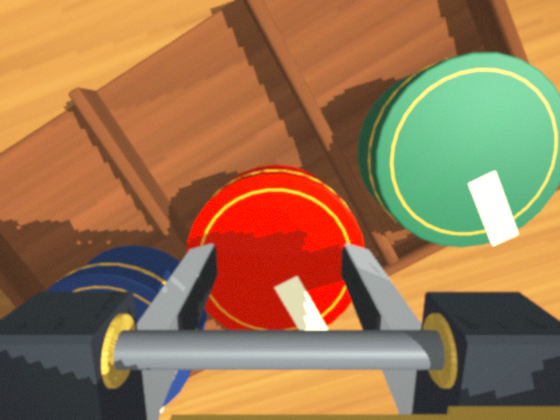

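The strip is at 10.5°, against the tray's 11.2°. I'll lift off and check.

Request:
{"api": "jog_arm", "payload": {"steps": [[0, 0, 0.002, 0], [0, 0, 0.004, 0], [0, 0, 0.008, 0], [0, 0, 0.02, 0], [0, 0, 0.08, 0], [0, 0, 0.2, 0], [0, 0, 0.36, 0], [-0.4, 0, 0.5, 0], [-0.8, 0, 0.5, 0], [-0.8, 0, 0.5, 0], [-0.8, 0, 0.5, 0], [-0.8, 0, 0.5, 0]]}}

```text
time_s: 18.57
position: [0.4143, 0.0205, 0.1632]
orientation: [0.161, 0.987, -0.0, -0.001]
ft_force: [-0.3, -0.2, 0.5]
gripper_width: 0.697
grip_force: 0.0
```

Run:
```python
from h import *
print(observe()["position"])
im,d=vision.grab_frame("top"); cv2.imwrite("pics/top2.png",im); lids(im,pts("top",d))
im,d=vision.grab_frame("side"); P=pts("side",d); lids(im,P)
cv2.imwrite("pics/s3.png",cv2.resize(im[130:270,210:350],None,fx=4.2,fy=4.2,interpolation=cv2.INTER_CUBIC))
```

```text
[0.41431902 0.02050497 0.16317427]
[312 147  34  34 887] mid [ 0.6228 -0.0882] circ [ 0.6241 -0.0879] 49.1 bgr [93. 54. 44.] strip 77 yaw [6.2 5.9]
[274 155  34  34 894] mid [0.6031 0.0188] circ [0.6031 0.019 ] 48.3 bgr [  0.  20. 196.] strip 64 yaw [ 8.4 10.3]
[235 163  34  34 893] mid [0.5801 0.1284] circ [0.5814 0.1295] 48.6 bgr [62. 95. 48.] strip 84 yaw [6.8 9.4]
[252 155  31  24 560] mid [ 0.6233 -0.0839] circ [ 0.6241 -0.0867] 52.2 bgr [97. 55. 39.] strip 51 yaw [ 11. -19.]
[245 179  32  26 636] mid [0.602  0.0233] circ [0.6064 0.0222] 51.4 bgr [ 33.  38. 196.] strip 47 yaw [ 4.5 15.4]
[237 207  33  29 730] mid [0.5806 0.1339] circ [0.5816 0.1308] 50.0 bgr [68. 95. 49.] strip 80 yaw [-0.1 -4.1]
```

View pics/s3.png

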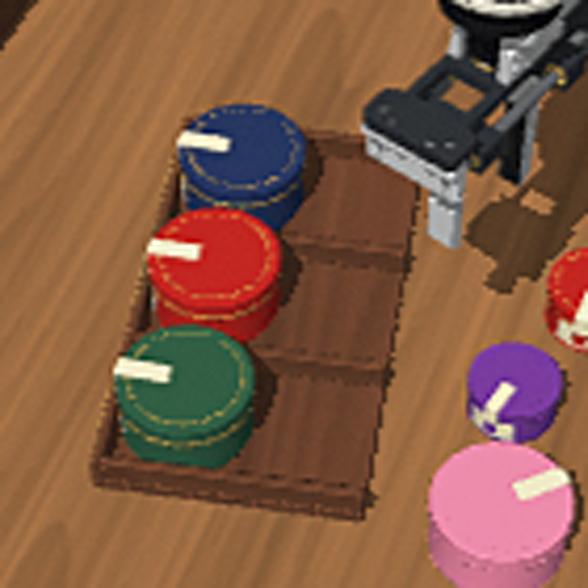

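All three strips are parallel, and the red tin (strip at crop (172,249)) is level with its neighbours against the lip. Its measured centre is (0.603, 0.019). I'm handing in.

```bash
python3 -c "
from rig import order; print(order.close_job())"
```

```text
the job is handed in; nothing more can be done
None
```

The red tin is home against the lip, within about 2 mm of mid-bay, with its label facing front to within about 1–3°. I handed the job in with about 18.7 s on the clock; the measured wrist force peaked at about 18 N against the 20 N limit, and no verdict came back.

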